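# Load the yoghurt maker, set the hours sleeve and start it

### The arm

A 6-joint arm with a two-finger parallel gripper is mounted at the origin on a cart in front of the work surface, level with it; the furniture and walls round the work are solid. World frame = base frame: x ahead of the robot, y to its left, z up, the work surface at z = 0. Lengths are in m, angles in rad, forces in N, time in s.
With the tool pointing down it reaches from about 0.25 to 0.775 m from the base axis. Payload 4 kg.
Tool frame: the origin (TCP) lies at the very end of the fingers, on their centre line; the grasp point (between the pads) lies behind it (env.grasp_offset is the z of the grasp point in the tool frame, in m); z points along the fingers, y is the line along which they close (so a half turn about z gives the same grasp; the last joint's range is limited). The gripper opens to 85 mm and grips with 20 to 120 N. Pads are 22 mm wide; open, the fingers measure 114 mm over their backs; the gripper's body (76 mm by 85 mm) begins 54 mm behind the grasp point. The pads swing forward as they close: fully open they stand 13 mm farther back than shut.
Start: joints at [-1.264, 0.087, 1.371, -0, 1.684, -0.103], TCP at [0.219, -0.504, 0.231] pointing down, gripper open.
Joint ranges: [-3.1, 3.1], [-0.76, 2.03], [0.27, 2.55], [-1.08, 4.22], [0.17, 2.65], [-2.57, 2.57]. Speed limits (rad/s): [2.79, 2.79, 3.14, 3.14, 3.14, 3.14].

### API

Orientations are given as a unit quaternion [w, x, y, z].
In Python, from cell import env gives the robot as it stands.
- The arm moves only by the tool step_arm, never from a script. Its argument "series" is a list of rows, each a list of 6 numbers: the shift along the tool's x, y, z normalised to -1 to 1, where 1 is 0.3 m, then the turn, a rotation vector about the tool's x, y, z normalised to -1 to 1, where 1 is pi rad. A call has exactly 10 rows; each row is the pose to reach, as a shift and turn from the pose commanded when the call began, along the tool's axes at that moment, turning the shorter way round; what a row does not reach only later rows make up. A row lasts 1/10 s, in which the tool goes at most 50 mm and 8.59 degrees, less where a joint would pass 70% of its speed; a pose out of reach is approached as far as the arm can. A call with a number of a shift or a turn outside -1 to 1 is refused whole. A call with a gripper value outside its range is refused whole. "grip" is the gripper command: -1 is shut, 1 is fully open, values between are in proportion, set as the call begins (left out, the last holds). The fingers move at their own pace and stop on an object; "newtons" is the grip in N (left out, the last holds). Time passes only in rows, so rows that repeat a pose let the fingers close, or fill a call up. It gives the time, the measured TCP pose, the force, the opening and the grip force at its end, in the units of the state.
- env.get_state(): the state, without advancing time (a new reading comes with each control period).
- env.read_camera(name): name is "scene" or "top" or "wrist"; returns a dict with "pixels" (480x640x3 uint8, blue, green, red), "range_z" (480x640 float32, m along the optical axis (not along the pixel's ray), 0 where there is no reading), "fx", "fy", "cx", "cy" (pixels), "k1" (the pictures are not rectified: a ray, as slopes to the right and down, at radius r is drawn at 1 + k1 r^2 times it, then the intrinsics apply), "origin" and "attitude" of the camera in the world. Camera axes: x right, y down, z forward; pixel columns grow to the right and rows downward; lengths in m; the calibration is good to about 2 mm. A picture is of the moment at which its call begins.
- env.sign_off(): hands the job in; it is judged then, once.
The state is a dict: "time": time; "joints": joint angles; "joint_velocities": joint speeds; "tau": joint torques, N m; "eef_pos": TCP position; "orientation": TCP orientation; "ft_force": force on the tool from outside, world axes, zero at the start; "moment": the same for the moment, N m; "gripper_width": finger opening in m; "grip_force": force on a finger pad.
Only numpy, scipy, OpenCV 4.12 (cv2) and the standard library are available. Lean on these libraries where they do the work, as an engineer would, in place of code of your own. Each camera call takes 0.05 s, during which the arm holds its last target. There are 200 camera calls.

### The job

Make a batch of yoghurt: lift the clear cover off the yoghurt maker and set it down to one side, stand every yoghurt pot that is on the worktop upright on its warming deck, and put the cover back fully down over them. Set the ribbed hours sleeve to 6, and last of all press the green start key with your fingertips, firmly but not hard. Leave the mustard jar and the spoon where they are.

Things in the scene. Friction and masses are not known exactly. Their poses are not given: they have to be found in the camera images.
- deck (a point): Centre of the deck of a white yoghurt maker fixed to the worktop: on its flat metal top, 40 mm above the worktop. Deck 176 x 176 mm; x, y along its sides, z up. On it a square steel kerb, 8 mm high, 136 mm wide inside, 146 outside: pots stand inside it, the cover goes round it. On the -y side a pod, 146 (x) by 106 (y) mm, top 70 mm above the worktop, centre at y = -143 mm.
- cover_foot (a point): Centre of the open underside of the loose clear cover: square hood, 164 mm wide outside, 158 inside, 73 mm clear height inside, 0.25 kg, z up. Seated on the deck, this point is at deck with 6 mm of play each way round the kerb; all four ways round fit. To pass over pots on the deck it must be lifted 65 mm or more.
- cover_grip (a point): Centre of the cover's bar handle, 102 mm above the cover's lower rim: white bar 16 mm thick (x), 80 mm long (y), 18 mm high, its underside 17 mm above the cover's flat top, on two posts 32 mm either side of the centre. Pinch it across x.
- dial (a joint): Angle (rad) of the black ribbed hours sleeve on the pod: 0 at mark 0 (red), growing clockwise from above, 0.5236 per mark, marks 0 to 8 (0, 4, 8 long; one to four pips by 2, 4, 6, 8), stops just beyond the ends. An orange line is its pointer. A spring ball clicks it into each mark: about 0.07 N m turns it out; let go between marks, it springs to the nearer. Needs several grasps.
- dial_grip (a point): On the vertical axis of the hours sleeve, at the height to grip, 26 mm above the pod's flat top. The sleeve is a cylinder of 48 mm diameter; its top is 18 mm above this point.
- key_top (a point): Centre of the top of the green membrane start key on the pod, 36 x 36 mm, in front of the sleeve, 73 mm above the worktop. It gives about 0.5 mm at 4 N and registers a downward press of 4 N or more by the fingertips; 6 to 10 N is a good press, over 40 N damages it.
- pot_0_center (a point): Centre (half-way up, 30 mm above its underside) of a closed white glass yoghurt pot with a blue lid, upright cylinder 50 mm in diameter and 60 mm tall, 0.16 kg, z up. Two to four such pots are present; an absent one is None from the very start. Mind a tall partition left of y = 0.37 m, a wall cabinet from 0.57 m up beyond x = 0.61 m, and the coffee machines beyond x = 0.62 m.
- pot_1_center (a point): Centre (half-way up, 30 mm above its underside) of a closed white glass yoghurt pot with a blue lid, upright cylinder 50 mm in diameter and 60 mm tall, 0.16 kg, z up. Two to four such pots are present; an absent one is None from the very start.
- pot_2_center (a point): Centre (half-way up, 30 mm above its underside) of a closed white glass yoghurt pot with a blue lid, upright cylinder 50 mm in diameter and 60 mm tall, 0.16 kg, z up. Two to four such pots are present; an absent one is None from the very start.
- pot_3_center (a point): Centre (half-way up, 30 mm above its underside) of a closed white glass yoghurt pot with a blue lid, upright cylinder 50 mm in diameter and 60 mm tall, 0.16 kg, z up. Two to four such pots are present; an absent one is None from the very start.
- mustard_center (a point): Centre of the mustard jar with a red lid (bystander, 62 mm in diameter, 86 mm tall), standing upright on the hob: a glass plate to the right of y = -0.36 m, its top 6 mm above the worktop, where there is also room to set the cover down (x 0.42 to 0.58 m).
- spoon: A metal spoon lying near the front edge of the worktop on the right (bystander, 191 mm long, 38 mm wide); the origin is the centre of its underside.

How it is judged:
On the way, in this order (a step that is already met when the one before it is completed fails the run):
1. the cover is lifted off the deck and clear to one side (its centre more than 15 cm from the deck's centre) (horizontal distance between cover_foot and deck above 0.15 m), for 0.2 s.
2. every pot present stands upright on the deck, inside the kerb (x of pot_0_center in the frame of deck between -0.052 and 0.052 m and y of pot_0_center in the frame of deck between -0.052 and 0.052 m and z of pot_0_center in the frame of deck between 0.024 and 0.036 m and angle between each of pot_0_center, pot_1_center, pot_2_center, pot_3_center's own z axis and vertical below 0.12 rad and x of pot_1_center in the frame of deck between -0.052 and 0.052 m and y of pot_1_center in the frame of deck between -0.052 and 0.052 m and z of pot_1_center in the frame of deck between 0.024 and 0.036 m and x of pot_2_center in the frame of deck between -0.052 and 0.052 m and y of pot_2_center in the frame of deck between -0.052 and 0.052 m and z of pot_2_center in the frame of deck between 0.024 and 0.036 m and x of pot_3_center in the frame of deck between -0.052 and 0.052 m and y of pot_3_center in the frame of deck between -0.052 and 0.052 m and z of pot_3_center in the frame of deck between 0.024 and 0.036 m), for 0.2 s.
3. the cover is back down on the deck over the pots (horizontal distance between cover_foot and deck below 0.014 m and z of cover_foot in the frame of deck between -0.005 and 0.005 m and angle between cover_foot's own z axis and vertical below 0.05 rad), for 0.2 s.
4. the start key is pressed by the fingers with at least 4 N while the sleeve stands at 6 and the cover is on (all of step 3 and contact force between key and the fingers above 4 N and value of joint dial between 2.9916 and 3.2916 rad), for 0.05 s.
At the end, for the whole second after the job is handed in: Every pot present stands upright (within 0.12 rad) inside the deck's kerb; the cover rests level on the deck over them (centre within 14 mm, rim within 5 mm of the deck top); the sleeve stands at mark 6 (within 0.15 rad of 3.14); all at rest (all of step 2 and all of step 3 and value of joint dial between 2.9916 and 3.2916 rad and linear speed of cover below 0.02 m/s); the robot touches nothing.
It fails at once if the mustard jar is shifted more than 3 cm or knocked over (distance of mustard_center from where it was at the start of the episode above 0.03 m or angle between mustard_center's own z axis and vertical above 0.5 rad).
It fails at once if the spoon is shifted more than 4 cm (distance of spoon from where it was at the start of the episode above 0.04 m).
It fails at once if the start key is struck with more than 40 N (contact force between key and anything else above 40 N).
Of pot_0, pot_1, pot_2, pot_3 only 2 to 4 are there at a start; the rules pass over those that are not, and their reading is None.
At some moment in a run one of pot_0, pot_1, pot_2, pot_3 may be knocked a few centimetres aside while the robot is not near it.
It also fails if it takes over 210 s, if anything falls off the work surface, if the arm or the gripper's body presses on something with over 40 N, if the wrist force passes 120 N, or if a joint passes its speed limit or range.

## Working session

There is one attempt and no reset: what is moved stays moved. The work goes in short steps, Python scripts to look and compute and a tool call to move; the robot and the scene stay as the last step left them, time stands still between calls to the robot, and variables do not carry over. Pictures are saved under pics/ and viewed, at most 14 in all, crops included, and the job is handed in when it is done.

Besides the shell and the picture viewer there is one more tool, called after "Emit:" as name(argument=value, ...) on one line, values as JSON. step_arm: Moves the arm, as the interface text tells. Scaled input: -1 to 1 covers 0.3 m each way for a shift and pi rad each way for a turn. Its arguments: {"type":"object","properties":{"series":{"type":"array","items":{"type":"array","items":{"type":"number","minimum":-1,"maximum":1}}},"grip":{"type":"number"},"newtons":{"type":"number"}},"required":["series"]}

```bash
mkdir -p pics; ls
cat > h.py <<'E'
import numpy as np, cv2
from scipy.spatial.transform import Rotation as R
from cell import env
def quat(q): return R.from_quat([q[1],q[2],q[3],q[0]])
def att(c):
    a=np.array(c["attitude"],float)
    return a if a.shape==(3,3) else quat(a).as_matrix()
def rays(c,uv):
    uv=np.array(uv,float).reshape(-1,2)
    K=np.array([[c["fx"],0,c["cx"]],[0,c["fy"],c["cy"]],[0,0,1]])
    d=np.stack([(uv[:,0]-c["cx"])/c["fx"],(uv[:,1]-c["cy"])/c["fy"]],1); s=d.copy()
    for _ in range(20): s=d/(1+c["k1"]*(s**2).sum(1,keepdims=True))
    return np.c_[s,np.ones(len(s))]
def onplane(c,uv,z):
    o=np.array(c["origin"]); w=rays(c,uv)@att(c).T
    return o+w*((z-o[2])/w[:,2])[:,None]
def cloud(c,m):
    v,u=np.nonzero(m&(c["range_z"]>0)); r=rays(c,np.c_[u,v])
    return np.array(c["origin"])+(r*c["range_z"][v,u][:,None])@att(c).T
def blobs(c,lo,hi,amin=60):
    hsv=cv2.cvtColor(c["pixels"],cv2.COLOR_BGR2HSV)
    m=cv2.inRange(hsv,np.array(lo),np.array(hi))
    n,l,s,ce=cv2.connectedComponentsWithStats(m)
    return [(s[i],ce[i],l==i) for i in range(1,n) if s[i][4]>=amin]
def move(target=None,rot=None):
    "tool-frame normalised shift (and turn) to reach world target with rotation"
    s=env.get_state(); q=quat(s["orientation"])
    out=[]
    if target is not None: out+=list(np.round(q.inv().apply(np.array(target)-s["eef_pos"])/0.3,4))
    if rot is not None: out+=list(np.round((q.inv()*rot).as_rotvec()/np.pi,4))
    return out
E
python3 - <<'E'
from h import *
for n in ["scene","top"]:
    c=env.read_camera(n); cv2.imwrite(f"pics/{n}0.png",c["pixels"]); print(n,c["origin"],np.round(att(c),3).tolist(),c["fx"],c["cx"],c["cy"],c["k1"])
s=env.get_state(); print(s, env.grasp_offset)
E
```

```text
pics
scene [-0.4086904   0.78203222  1.13139323] [[-0.696, -0.44, 0.568], [-0.718, 0.423, -0.553], [0.003, -0.793, -0.61]] 587.6646072272275 319.731629685224 239.65876589838433 -0.11786764394867585
top [ 0.36231368 -0.13874944  1.4630234 ] [[0.016, -0.993, 0.117], [-1.0, -0.014, 0.013], [-0.012, -0.117, -0.993]] 499.2352205877463 330.47672938412455 240.3441501821407 -0.07025993656180578
{'time': 0.1, 'joints': array([-1.26410512e+00,  8.78995283e-02,  1.37214748e+00,  1.54802646e-05,
        1.68359511e+00, -1.03089016e-01]), 'joint_velocities': array([-7.99680791e-04, -2.16657250e-03, -4.38918708e-03,  6.43558123e-04,
        5.24439708e-04, -1.55283321e-05]), 'tau': array([ 2.76266524e-03, -3.53015220e+01, -3.14219463e+01, -1.45969889e-04,
        7.98065274e-03, -5.73905083e-06]), 'eef_pos': array([ 0.21899091, -0.50402227,  0.23022359]), 'orientation': array([-1.02020875e-03,  9.79082658e-01,  2.03460312e-01, -9.64867794e-05]), 'ft_force': array([-0.00069054, -0.37623876,  0.15517474]), 'moment': array([ 0.00817476,  0.02178111, -0.0232576 ]), 'grip_force': 0.0, 'gripper_width': 0.08534279952292444} -0.0187
```

View pics/top0.png

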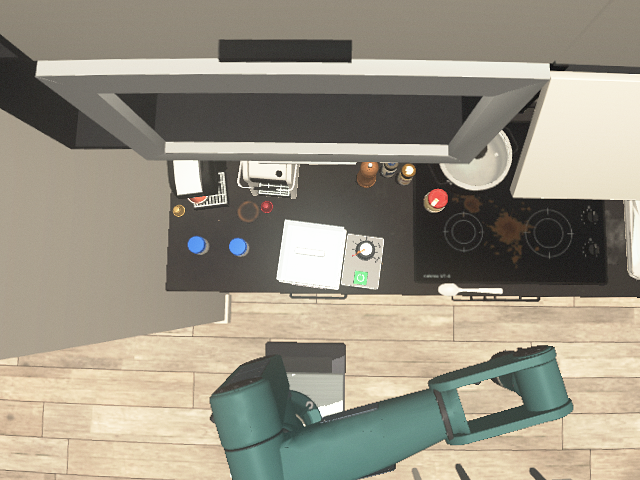

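View pics/scene0.png

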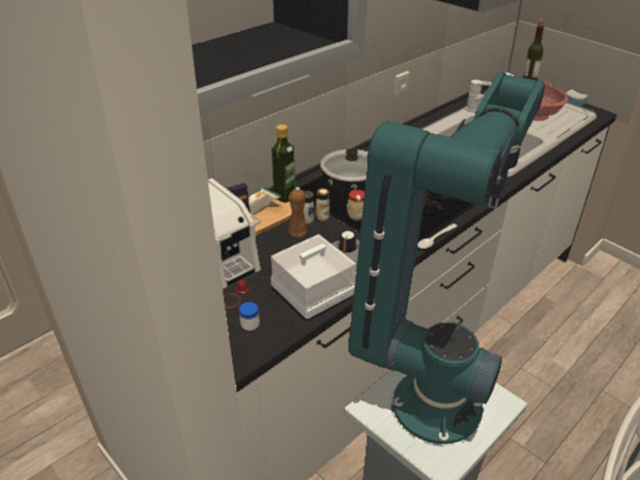

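The top view shows two blue lids at (197,245) and (238,247), the cover at (312,255), the dial at (365,250), the green key at (361,279), mustard at (436,200) and the spoon at (470,290). The scene view shows one pot, the cover and its bar handle at (313,252), with nothing else blue. Next I measure them.

Run:
```python
from h import *
c=env.read_camera("top")
for s,ce,m in blobs(c,(105,150,80),(125,255,255)): 
    print("blue",ce,s[4],onplane(c,ce,0.06)[0].round(4),np.median(cloud(c,m),0).round(4))
for s,ce,m in blobs(c,(50,100,80),(80,255,255),100):
    mm=m.astype(np.uint8); cnt=max(cv2.findContours(mm,0,1)[0],key=cv2.contourArea); r=cv2.minAreaRect(cnt)
    print("green",ce,s[4],onplane(c,r[0],0.073)[0].round(4),r[1:],np.median(cloud(c,m),0).round(4), onplane(c,cv2.boxPoints(r),0.073)[:,:2].round(4).tolist())
for s,ce,m in blobs(c,(0,150,80),(8,255,255),40): print("red",ce,s[4],np.median(cloud(c,m),0).round(4),onplane(c,ce,0.092)[0])
# heights map around maker
full=np.ones((480,640),bool); v,u=np.nonzero(c["range_z"]>0); P=np.full((480,640,3),np.nan); P[v,u]=cloud(c,full)
Z=P[...,2]
reg=np.zeros_like(full); reg[205:300,265:345]=1
def box(m,z,n):
    mm=cv2.morphologyEx(m.astype(np.uint8),cv2.MORPH_OPEN,np.ones((3,3)));cnt=max(cv2.findContours(mm,0,1)[0],key=cv2.contourArea); hull=cv2.convexHull(cnt).reshape(-1,2)
    w=onplane(c,hull,z)[:,:2].astype(np.float32); r=cv2.minAreaRect(w*1000); print(n,np.round(r[0],1),np.round(r[1],1),r[2])
print("Zs cover",np.nanpercentile(Z[215:285,282:340],[5,25,50,75,95,99]).round(4))
box(reg&(Z>0.107)&(Z<0.13),0.115,"covertop")
m=reg&(Z>0.134); print(m.sum()); 
if m.sum()>5: box(m,0.151,"handle")
reg[:]=0; reg[225:300,340:390]=1
box(reg&(Z>0.055)&(Z<0.085),0.07,"pod")
m=reg&(Z>0.095); print(m.sum()); 
if m.sum()>5: print(np.median(P[m],0)); box(m,0.114,"dial")
cv2.imwrite("pics/topz.png",cv2.resize(c["pixels"][200:300,170:400],None,fx=3.4,fy=3.4,interpolation=2))
```

```text
blue [195.91402715 244.21719457] 221 [0.5112 0.2636 0.06  ] [0.5116 0.2638 0.0605]
blue [234.23 245.35] 100 [0.5096 0.1533 0.06  ] [0.5106 0.1557 0.0604]
red [438.29296875 197.34765625] 256 [ 0.6517 -0.4216  0.0922] [ 0.64955582 -0.42004029  0.092     ]
Zs cover [-0.0005  0.1134  0.1162  0.1186  0.1237  0.1535]
covertop [486.5 -65.4] [164.3 164.5] 83.4524917602539
186
handle [485.8 -66. ] [78.6 16.6] 83.24616241455078
pod [ 469.  -209.5] [105.6 146.4] 83.16344451904297
331
[ 0.5018499  -0.20943829  0.11559293]
dial [ 497.9 -216.1] [46.4 46.2] 0.5558673143386841
```

View pics/topz.png

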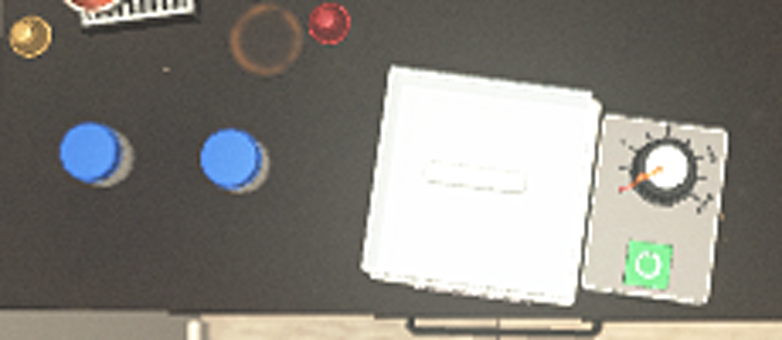

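The zoom shows the two lids, the cover with its bar at (475,178), the key at (648,264), and the pointer at about mark 0, lower left of the dial at (665,165). The sizes match: cover 164 mm, bar 79x17 mm, pod 106x146 mm. Deck yaw is about -6.8°.

```bash
cat >> h.py <<'E'
def down(psi):
    "tool down, tool x at angle psi (rad) from world x"
    x=np.array([np.cos(psi),np.sin(psi),0]); z=np.array([0,0,-1.])
    return R.from_matrix(np.stack([x,np.cross(z,x),z],1))
def go(t,psi): return move(t,down(psi))
E
python3 - <<'E'
from h import *
c=env.read_camera("top")
full=np.ones((480,640),bool); v,u=np.nonzero(c["range_z"]>0); P=np.full((480,640,3),np.nan); P[v,u]=cloud(c,full)
print("key",onplane(c,[360.6,277.6],.073), onplane(c,[[438,290],[502,292]],0.01).round(3).tolist(), "spoon")
print("key px",c["pixels"][278,355], P[278,361])
print(go([.486,-.066,.22],np.radians(83.2)))
E
```

```text
key [[ 0.42329186 -0.20543448  0.073     ]] [[0.393, -0.433, 0.01], [0.39, -0.621, 0.01]] spoon
key px [160 245 144] [ 0.42216289 -0.2065167   0.07380967]
[np.float64(1.3982), np.float64(-0.985), np.float64(0.0367), np.float64(-0.0004), np.float64(-0.0003), np.float64(-0.3318)]
```

Emit:
step_arm(series=[[0.1,-0.07,0,0,0,-0.03],[0.25,-0.17,0,0,0,-0.07],[0.4,-0.28,0,0,0,-0.11],[0.55,-0.39,0,0,0,-0.15],[0.7,-0.49,0,0,0,-0.19],[0.85,-0.6,0,0,0,-0.23],[1.0,-0.7,0,0,0,-0.27],[1.0,-0.7,0,0,0,-0.31],[1.0,-0.7,0,0,0,-0.3318],[1.0,-0.7,0,0,0,-0.3318]], grip=1, newtons=40)

```text
time: 1.2
eef_pos: [0.4109, -0.1913, 0.2311]
orientation: [-0.0, 0.747, 0.665, -0.0]
ft_force: [-0.1, -0.5, 0.5]
gripper_width: 0.086
grip_force: 0.0
```

```bash
python3 -c "
from h import *
print(np.array(go([.486,-.066,.22],np.radians(83.2))),env.get_state()['joints'].round(2))"
```

```text
[ 4.439e-01  2.001e-01  3.700e-02 -1.000e-04  0.000e+00  7.000e-04] [-0.56 -0.13  1.58 -0.    1.69 -0.44]
```

Emit:
step_arm(series=[[0.1,0.05,0.01,0,0,0],[0.25,0.12,0.02,0,0,0],[0.38,0.17,0.03,0,0,0],[0.444,0.2,0.037,0,0,0.0007],[0.444,0.2,0.037,0,0,0.0007],[0.444,0.2,0.037,0,0,0.0007],[0.444,0.2,0.037,0,0,0.0007],[0.444,0.2,0.037,0,0,0.0007],[0.444,0.2,0.037,0,0,0.0007],[0.444,0.2,0.037,0,0,0.0007]])

```text
time: 2.2
eef_pos: [0.4858, -0.0678, 0.2204]
orientation: [0.0, 0.749, 0.663, 0.0]
ft_force: [-0.7, -0.2, 0.2]
gripper_width: 0.0851
grip_force: 0.0
```

Run:
```python
from h import *
s=env.get_state(); c=env.read_camera("wrist"); cv2.imwrite("pics/w0.png",c["pixels"]); print(s['eef_pos'],c["origin"],att(c).round(2).tolist())
full=np.ones((480,640),bool); v,u=np.nonzero(c["range_z"]>0); P=np.full((480,640,3),np.nan); P[v,u]=cloud(c,full); Z=P[...,2]
m=(Z>.140)&(Z<.16)&(abs(P[...,0]-.486)<.06)&(abs(P[...,1]+.066)<.08); w=P[m]; print(len(w),w[:,2].mean(),cv2.minAreaRect((w[:,:2]*1000).astype(np.float32)))
```

```text
[ 0.48577979 -0.06782795  0.22038987] [0.49634627 0.01113052 0.36285722] [[0.99, -0.12, -0.04], [-0.12, -0.94, -0.31], [-0.0, 0.31, -0.95]]
2595 0.15018299104335675 ((488.5216064453125, -62.79679870605469), (79.26061248779297, 15.942194938659668), 83.02257537841797)
```

View pics/w0.png

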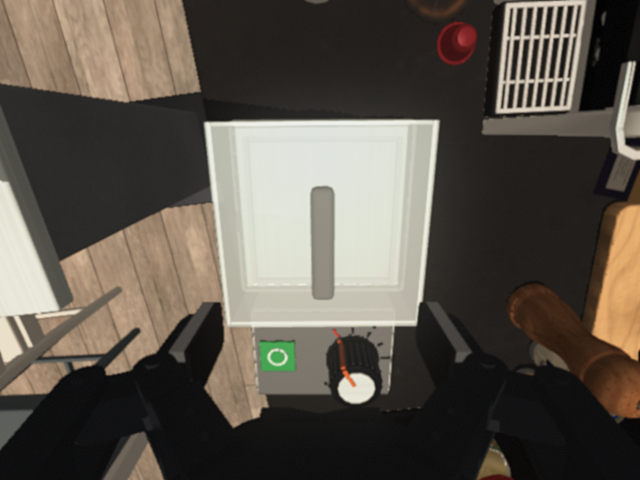

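The wrist view shows the bar at (322,243) between the fingers' lines, the key at (278,356) and the dial at (355,375). The wrist gives the bar at (0.4885,-0.063) and the top view (0.486,-0.066), so I descend to the mean.

```bash
python3 -c "
from h import *
print(np.array(go([.4875,-.064,.126],np.radians(83.1))))"
```

```text
[ 1.280e-02  4.000e-03  3.145e-01  1.000e-04  1.000e-04 -4.000e-04]
```

Emit:
step_arm(series=[[0.012,0.004,0.08,0,0,0],[0.012,0.004,0.16,0,0,0],[0.012,0.004,0.24,0,0,0],[0.012,0.004,0.29,0,0,0],[0.012,0.004,0.315,0,0,0],[0.012,0.004,0.315,0,0,0],[0.012,0.004,0.315,0,0,0],[0.012,0.004,0.315,0,0,0],[0.012,0.004,0.315,0,0,0],[0.012,0.004,0.315,0,0,0]])

```text
time: 3.25
eef_pos: [0.488, -0.0639, 0.1265]
orientation: [0.001, 0.749, 0.663, 0.0]
ft_force: [-0.3, -0.6, -0.6]
gripper_width: 0.0854
grip_force: 0.0
```

Emit:
step_arm(series=[[0,0,0,0,0,0],[0,0,0,0,0,0],[0,0,0,0,0,0],[0,0,0,0,0,0],[0,0,0,0,0,0],[0,0,0,0,0,0],[0,0,0,0,0,0],[0,0,0,0,0,0],[0,0,0,0,0,0],[0,0,0,0,0,0]], grip=-1, newtons=40)

```text
time: 4.25
eef_pos: [0.4878, -0.0638, 0.1258]
orientation: [0.0, 0.749, 0.663, 0.0]
ft_force: [1.7, -0.8, -0.2]
gripper_width: 0.0151
grip_force: 40.5
```

Emit:
step_arm(series=[[0,0,-0.08,0,0,0],[0,0,-0.18,0,0,0],[0,0,-0.3,0,0,0],[0,0,-0.4,0,0,0],[-0.08,0,-0.4,0,0,0],[-0.18,0,-0.4,0,0,0],[-0.3,0,-0.4,0,0,0],[-0.42,0,-0.4,0,0,-0.01],[-0.54,0,-0.4,0,0,-0.02],[-0.62,0,-0.4,0,0,-0.038]])

```text
time: 5.25
eef_pos: [0.4639, -0.2503, 0.2442]
orientation: [-0.001, 0.708, 0.707, -0.001]
ft_force: [1.1, -0.2, -2.6]
gripper_width: 0.0155
grip_force: 40.1
```

```bash
python3 -c "
from h import *
s=env.get_state();print(s['gripper_width'],s['grip_force'])
print(np.array(go([.502,-.46,.20],np.pi/2)),np.array(go([.502,-.46,.096],np.pi/2)))"
```

```text
0.015480636555618136 40.064570903778076
[-6.991e-01  1.283e-01  1.463e-01 -9.000e-04 -3.000e-04 -4.000e-04] [-6.994e-01  1.293e-01  4.930e-01 -9.000e-04 -3.000e-04 -4.000e-04]
```

Emit:
step_arm(series=[[-0.1,0.03,0,0,0,0],[-0.24,0.06,0,0,0,0],[-0.38,0.09,0.02,0,0,0],[-0.52,0.128,0.05,0,0,0],[-0.64,0.128,0.1,0,0,0],[-0.7,0.128,0.2,0,0,0],[-0.7,0.128,0.3,0,0,0],[-0.7,0.128,0.38,0,0,0],[-0.7,0.128,0.42,0,0,0],[-0.7,0.128,0.45,0,0,0]])

```text
time: 6.25
eef_pos: [0.5026, -0.4577, 0.1084]
orientation: [-0.002, 0.708, 0.707, 0.0]
ft_force: [0.0, 0.1, -1.5]
gripper_width: 0.0152
grip_force: 40.1
```

```bash
python3 -c "
from h import *
s=env.get_state();print(s['eef_pos'])
print(np.array(go([.502,-.46,.092],np.pi/2)))"
```

```text
[ 0.50260407 -0.45767269  0.10839393]
[-0.0079 -0.0019  0.0546 -0.0008 -0.0008 -0.0005]
```

Emit:
step_arm(series=[[0,0,0.015,0,0,0],[0,0,0.03,0,0,0],[0,0,0.04,0,0,0],[0,0,0.047,0,0,0],[0,0,0.05,0,0,0],[0,0,0.052,0,0,0],[0,0,0.052,0,0,0],[0,0,0.052,0,0,0],[0,0,0.052,0,0,0],[0,0,0.052,0,0,0]])

```text
time: 7.25
eef_pos: [0.5033, -0.4585, 0.0953]
orientation: [0.0, 0.708, 0.707, -0.0]
ft_force: [-0.5, 0.1, -2.5]
gripper_width: 0.0154
grip_force: 40.1
```

Emit:
step_arm(series=[[0,0,0,0,0,0],[0,0,0,0,0,0],[0,0,0,0,0,0],[0,0,0,0,0,0],[0,0,0,0,0,0],[0,0,0,0,0,0],[0,0,-0.1,0,0,0],[0,0,-0.22,0,0,0],[0,0,-0.36,0,0,0],[0,0,-0.45,0,0,0]], grip=1)

```text
time: 8.25
eef_pos: [0.5038, -0.459, 0.2342]
orientation: [0.002, 0.708, 0.707, -0.0]
ft_force: [-0.6, -0.1, -0.0]
gripper_width: 0.0853
grip_force: 0.0
```

Run:
```python
from h import *
c=env.read_camera("top"); cv2.imwrite("pics/top1.png",c["pixels"])
full=np.ones((480,640),bool); v,u=np.nonzero(c["range_z"]>0); P=np.full((480,640,3),np.nan); P[v,u]=cloud(c,full); Z=P[...,2]
for s,ce,m in blobs(c,(105,120,80),(125,255,255)): 
    w=P[m];print("blue",ce,s[4],np.median(w,0).round(4), np.nanmin(w,0),np.nanmax(w,0))
def near(x0,x1,y0,y1,z0,z1):
    m=(P[...,0]>x0)&(P[...,0]<x1)&(P[...,1]>y0)&(P[...,1]<y1)&(Z>z0)&(Z<z1); w=P[m]; print(len(w),np.median(w[:,2]),cv2.minAreaRect((w[:,:2]*1000).astype(np.float32)))
near(.36,.62,-.165,.06,.032,.044)
near(.36,.62,-.165,.06,.046,.054)
near(.36,.62,-.30,-.13,.063,.079)
print(go([.511,.155,.25],np.radians(90)),env.get_state()['joints'].round(2))
```

```text
blue [195.94583333 244.24166667] 240 [0.5115 0.2632 0.0601] [ 0.48703961  0.23936323 -0.0023464 ] [0.54199339 0.3053161  0.06859514]
blue [237.30543933 245.9958159 ] 239 [nan nan nan] [ 0.48457527  0.12112606 -0.0009363 ] [0.53793333 0.1758651  0.07052872]
2965 0.039891400369506114 ((486.54779052734375, -71.77120971679688), (183.6165771484375, 176.32591247558594), 83.334716796875)
376 0.04806312410585378 ((487.9498291015625, -73.4843978881836), (178.4552764892578, 169.73153686523438), 86.07942199707031)
1663 0.07118036320491283 ((470.22308349609375, -209.9283905029297), (105.8460464477539, 146.7199249267578), 83.24526977539062)
[np.float64(2.0501), np.float64(0.0179), np.float64(-0.0546), np.float64(0.0029), np.float64(0.0031), np.float64(-0.0005)] [-0.82  0.38  1.   -0.    1.75 -0.82]
```

View pics/top1.png

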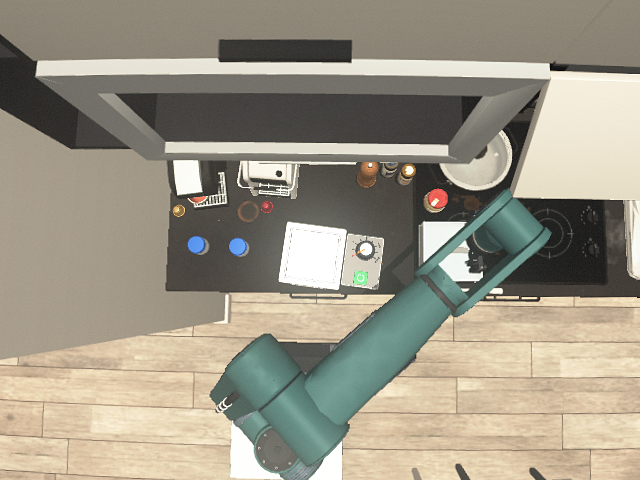

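The cover rests on the hob at about (475,252), the deck is bare with its kerb at (313,255), and the two lids haven't moved. I move above the pots.

Emit:
step_arm(series=[[0.1,0,-0.05,0,0,0],[0.25,0,-0.05,0,0,0],[0.4,0,-0.05,0,0,0],[0.55,0,-0.05,0,0,0],[0.7,0,-0.05,0,0,0],[0.85,0,-0.05,0,0,0],[1.0,0,-0.05,0,0,0],[1.0,0,-0.05,0,0,0],[1.0,0,-0.05,0,0,0],[1.0,0,-0.05,0,0,0]])

```text
time: 9.3
eef_pos: [0.5037, -0.1592, 0.2449]
orientation: [0.0, 0.708, 0.706, -0.0]
ft_force: [0.4, -0.3, -0.1]
gripper_width: 0.0855
grip_force: 0.0
```

Emit:
step_arm(series=[[0.1,0,0,0,0,0],[0.25,0,0,0,0,0],[0.4,0,0,0,0,0],[0.55,0,0,0,0,0],[0.7,0,0,0,0,0],[0.75,0,0,0,0,0],[0.75,0,0,0,0,0],[0.75,0,0,0,0,0],[0.75,0,0,0,0,0],[0.75,0,0,0,0,0]])

```text
time: 10.3
eef_pos: [0.5043, 0.0649, 0.245]
orientation: [0.0, 0.709, 0.706, -0.0]
ft_force: [0.6, 0.1, 0.1]
gripper_width: 0.0854
grip_force: 0.0
```

```bash
cat >> h.py <<'E'
def XYZ(c):
    v,u=np.nonzero(c["range_z"]>0); P=np.full((480,640,3),np.nan); P[v,u]=cloud(c,np.ones((480,640),bool)); return P
def lids(c,z=.06):
    for s,ce,m in blobs(c,(100,100,50),(130,255,255),300):
        w=cloud(c,m); z0=np.median(w[:,2]); w=w[abs(w[:,2]-z0)<.004]; (x,y),r=cv2.minEnclosingCircle((w[:,:2]*1000).astype(np.float32))
        print("lid",ce.round(1),s[4],"ctr",round(x,1),round(y,1),"r",round(r,1),"z",round(z0,4),"plane",onplane(c,ce,z)[0].round(4))
E
python3 - <<'E'
from h import *
c=env.read_camera("wrist"); cv2.imwrite("pics/w1.png",c["pixels"]); print(env.get_state()['eef_pos'],env.get_state()['joints'].round(2))
lids(c)
E
```

```text
[0.50421569 0.06511635 0.24502886] [ 0.02 -0.01  1.44 -0.    1.71  0.02]
lid [328.8   6.3] 588 ctr 513.4 251.4 r 17.9 z 0.0571 plane [0.5131 0.2451 0.06  ]
lid [324.6 126.5] 2289 ctr 509.6 148.1 r 24.1 z 0.0598 plane [0.5096 0.1485 0.06  ]
```

View pics/w1.png

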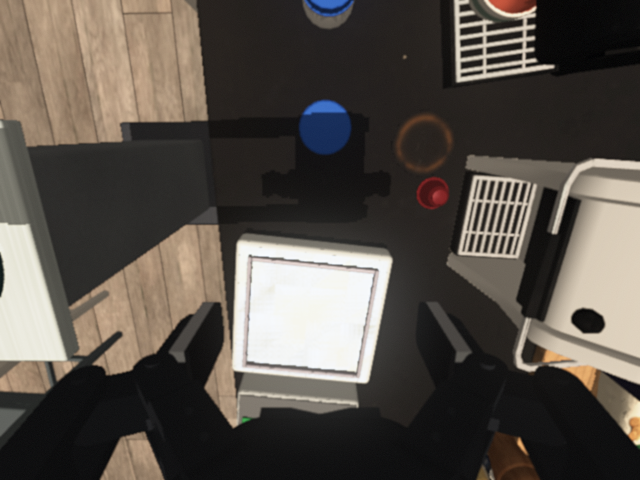

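The wrist view shows pot B's lid at (325,127), pot A's at (328,6), and the empty deck with its kerb at (313,315). I pick pot B first.

Run:
```python
from h import *
print(np.array(go([.5095,.148,.245],np.pi/2)),np.array(go([.5095,.148,.02],np.pi/2)))
c=env.read_camera("wrist"); P=XYZ(c); Z=P[...,2]
m=(Z>.034)&(Z<.046)&(abs(P[...,0]-.487)<.12)&(abs(P[...,1]+.067)<.105); 
mm=cv2.morphologyEx(m.astype(np.uint8),cv2.MORPH_OPEN,np.ones((5,5))); cnt=max(cv2.findContours(mm,0,1)[0],key=cv2.contourArea).reshape(-1,2)
w=onplane(c,cnt,.04)[:,:2]; print("deck",cv2.minAreaRect((w*1000).astype(np.float32)))
m=(Z>.046)&(Z<.054)&(abs(P[...,0]-.487)<.09)&(abs(P[...,1]+.067)<.09); w=P[m]; print("kerb",len(w),cv2.minAreaRect((w[:,:2]*1000).astype(np.float32)))
```

```text
[ 2.763e-01  1.660e-02 -0.000e+00 -0.000e+00  1.000e-04 -1.200e-03] [ 2.766e-01  1.660e-02  7.500e-01 -0.000e+00  1.000e-04 -1.200e-03]
deck ((488.7518310546875, -69.68267822265625), (138.40956115722656, 138.901611328125), 83.2364501953125)
kerb 2237 ((487.7557067871094, -75.86829376220703), (168.31533813476562, 146.28347778320312), 83.22844696044922)
```

Emit:
step_arm(series=[[0.1,0.01,0,0,0,0],[0.2,0.0166,0,0,0,0],[0.276,0.0166,0.1,0,0,0],[0.276,0.0166,0.22,0,0,0],[0.276,0.0166,0.36,0,0,0],[0.276,0.0166,0.5,0,0,0],[0.276,0.0166,0.62,0,0,0],[0.276,0.0166,0.72,0,0,0],[0.276,0.0166,0.75,0,0,0],[0.276,0.0166,0.75,0,0,0]])

```text
time: 11.4
eef_pos: [0.5081, 0.1487, 0.0187]
orientation: [-0.001, 0.708, 0.706, -0.001]
ft_force: [0.1, 0.7, 0.1]
gripper_width: 0.0855
grip_force: 0.0
```

Emit:
step_arm(series=[[0,0,0,0,0,0],[0,0,0,0,0,0],[0,0,0,0,0,0],[0,0,0,0,0,0],[0,0,0,0,0,0],[0,0,0,0,0,0],[0,0,-0.1,0,0,0],[0,0,-0.22,0,0,0],[0,0,-0.34,0,0,0],[0,0,-0.4,0,0,0]], grip=-1, newtons=30)

```text
time: 12.4
eef_pos: [0.5106, 0.1497, 0.1441]
orientation: [0.002, 0.708, 0.707, 0.002]
ft_force: [-0.7, 0.0, -1.7]
gripper_width: 0.0492
grip_force: 31.9
```

Run:
```python
from h import *
d=np.array([.4878,-.068]); yaw=np.radians(-6.8); Rz=np.array([[np.cos(yaw),-np.sin(yaw)],[np.sin(yaw),np.cos(yaw)]])
for y in (.031,-.031):
    t=d+Rz@[0,y]; print(t.round(4),np.array(go([*t,.14],np.radians(83.2))))
```

```text
[ 0.4915 -0.0372] [-6.231e-01 -6.320e-02  1.280e-02  1.900e-03 -4.000e-04  3.740e-02]
[ 0.4841 -0.0988] [-8.283e-01 -8.740e-02  1.240e-02  1.900e-03 -4.000e-04  3.740e-02]
```

Emit:
step_arm(series=[[-0.1,-0.01,0,0,0,0],[-0.25,-0.03,0,0,0,0.01],[-0.4,-0.05,0,0,0,0.02],[-0.55,-0.07,0,0,0,0.03],[-0.7,-0.087,0,0,0,0.0374],[-0.8,-0.087,0,0,0,0.0374],[-0.828,-0.087,0,0,0,0.0374],[-0.828,-0.087,0.03,0,0,0.0374],[-0.828,-0.087,0.1,0,0,0.0374],[-0.828,-0.087,0.2,0,0,0.0374]])

```text
time: 13.4
eef_pos: [0.484, -0.0978, 0.0806]
orientation: [0.001, 0.747, 0.664, 0.001]
ft_force: [0.9, -0.1, -1.6]
gripper_width: 0.0492
grip_force: 31.9
```

```bash
python3 -c "
from h import *
print(env.get_state()['eef_pos'],np.array(go([.4841,-.0988,.061],np.radians(83.2))))"
```

```text
[ 0.48404297 -0.09778814  0.08061048] [-0.0033  0.0003  0.0654  0.0013 -0.0001  0.0004]
```

Emit:
step_arm(series=[[0,0,0.02,0,0,0],[0,0,0.04,0,0,0],[0,0,0.052,0,0,0],[0,0,0.06,0,0,0],[0,0,0.064,0,0,0],[0,0,0.064,0,0,0],[0,0,0.064,0,0,0],[0,0,0.064,0,0,0],[0,0,0.064,0,0,0],[0,0,0.064,0,0,0]])

```text
time: 14.4
eef_pos: [0.4835, -0.099, 0.0625]
orientation: [0.001, 0.748, 0.664, 0.001]
ft_force: [-2.1, 2.7, 5.9]
gripper_width: 0.0492
grip_force: 32.5
```

Emit:
step_arm(series=[[0,0,0,0,0,0],[0,0,0,0,0,0],[0,0,0,0,0,0],[0,0,0,0,0,0],[0,0,0,0,0,0],[0,0,-0.1,0,0,0],[0,0,-0.22,0,0,0],[0,0,-0.36,0,0,0],[0,0,-0.5,0,0,0],[0,0,-0.6,0,0,0]], grip=1)

```text
time: 15.4
eef_pos: [0.4833, -0.0992, 0.2442]
orientation: [0.002, 0.748, 0.664, 0.001]
ft_force: [0.7, 0.8, 0.0]
gripper_width: 0.0852
grip_force: 0.0
```

Run:
```python
from h import *
lids(env.read_camera("wrist"),.1); c=env.read_camera("top"); lids(c) ; print([ (ce,onplane(c,ce,.06)) for s,ce,m in blobs(c,(105,120,80),(125,255,255),50)])
print(np.array(go([.5115,.20,.25],np.pi/2)))
```

```text
lid [319.3 223.3] 2201 ctr 483.7 -99.8 r 23.5 z 0.0998 plane [ 0.4841 -0.0976  0.1   ]
[(array([195.94583333, 244.24166667]), array([[0.51114611, 0.26347646, 0.06      ]]))]
[ 1.0027e+00 -3.0900e-02 -1.2600e-02  3.5000e-03  1.0000e-03 -3.7900e-02]
```

Emit:
step_arm(series=[[0.1,0,-0.01,0,0,0],[0.25,0,-0.01,0,0,-0.01],[0.4,0,-0.01,0,0,-0.02],[0.55,-0.01,-0.01,0,0,-0.03],[0.7,-0.02,-0.01,0,0,-0.038],[0.85,-0.03,-0.01,0,0,-0.038],[0.95,-0.03,-0.01,0,0,-0.038],[1.0,-0.03,-0.01,0,0,-0.038],[1.0,-0.03,-0.01,0,0,-0.038],[1.0,-0.03,-0.01,0,0,-0.038]])

```text
time: 16.5
eef_pos: [0.5092, 0.1989, 0.2432]
orientation: [0.0, 0.707, 0.707, -0.001]
ft_force: [0.3, -0.1, -0.2]
gripper_width: 0.0852
grip_force: 0.0
```

Run:
```python
from h import *
lids(env.read_camera("wrist")); print(env.get_state()['eef_pos'],np.array(go([.5115,.2635,.02],np.pi/2)))
```

```text
lid [323.8 142.1] 2253 ctr 513.5 267.5 r 24.2 z 0.0598 plane [0.5134 0.2685 0.06  ]
[0.50937442 0.19848923 0.24354395] [ 2.176e-01  7.300e-03  7.449e-01 -2.000e-04  4.000e-04 -3.000e-04]
```

Emit:
step_arm(series=[[0.1,0.01,0,0,0,0],[0.18,0.011,0,0,0,0],[0.225,0.011,0.1,0,0,0],[0.225,0.011,0.22,0,0,0],[0.225,0.011,0.36,0,0,0],[0.225,0.011,0.5,0,0,0],[0.225,0.011,0.62,0,0,0],[0.225,0.011,0.72,0,0,0],[0.225,0.011,0.745,0,0,0],[0.225,0.011,0.745,0,0,0]])

```text
time: 17.55
eef_pos: [0.5121, 0.2658, 0.0193]
orientation: [-0.0, 0.708, 0.707, -0.001]
ft_force: [0.5, -0.1, 0.3]
gripper_width: 0.0854
grip_force: 0.0
```

Emit:
step_arm(series=[[0,0,0,0,0,0],[0,0,0,0,0,0],[0,0,0,0,0,0],[0,0,0,0,0,0],[0,0,0,0,0,0],[0,0,0,0,0,0],[0,0,-0.1,0,0,0],[0,0,-0.22,0,0,0],[0,0,-0.36,0,0,0],[0,0,-0.45,0,0,0]], grip=-1)

```text
time: 18.55
eef_pos: [0.5133, 0.2679, 0.1588]
orientation: [0.001, 0.707, 0.707, 0.002]
ft_force: [0.9, 0.6, -1.1]
gripper_width: 0.0493
grip_force: 32.0
```

Run:
```python
from h import *
print(env.get_state()['eef_pos'],np.array(go([.4915,-.0372,.155],np.radians(83.2))))
```

```text
[0.51334091 0.26791135 0.15882373] [-1.017e+00 -7.360e-02  1.100e-02  1.200e-03 -5.000e-04  3.800e-02]
```

Emit:
step_arm(series=[[-0.1,-0.01,0,0,0,0],[-0.25,-0.02,0,0,0,0.01],[-0.4,-0.03,0,0,0,0.02],[-0.55,-0.05,0,0,0,0.03],[-0.7,-0.07,0,0,0,0.038],[-0.85,-0.073,0,0,0,0.038],[-0.95,-0.073,0,0,0,0.038],[-1.0,-0.073,0,0,0,0.038],[-1.0,-0.073,0.05,0,0,0.038],[-1.0,-0.073,0.15,0,0,0.038]])

```text
time: 19.55
eef_pos: [0.4929, -0.0337, 0.1128]
orientation: [0.003, 0.748, 0.663, 0.002]
ft_force: [1.0, -0.2, -1.5]
gripper_width: 0.0496
grip_force: 32.1
```

Run:
```python
from h import *
print(env.get_state()['eef_pos'],np.array(go([.4915,-.036,.0615],np.radians(83.2))))
```

```text
[ 0.49291684 -0.03370094  0.11280174] [-8.10e-03 -5.00e-03  1.71e-01  2.30e-03  1.00e-04 -6.00e-04]
```

Emit:
step_arm(series=[[-0.005,-0.003,0.04,0,0,0],[-0.005,-0.003,0.08,0,0,0],[-0.005,-0.003,0.12,0,0,0],[-0.005,-0.003,0.145,0,0,0],[-0.005,-0.003,0.158,0,0,0],[-0.005,-0.003,0.163,0,0,0],[-0.005,-0.003,0.163,0,0,0],[-0.005,-0.003,0.163,0,0,0],[-0.005,-0.003,0.163,0,0,0],[-0.005,-0.003,0.163,0,0,0]])

```text
time: 20.55
eef_pos: [0.4903, -0.034, 0.0629]
orientation: [0.001, 0.748, 0.664, 0.001]
ft_force: [-2.9, 0.0, 5.5]
gripper_width: 0.0497
grip_force: 32.5
```

Emit:
step_arm(series=[[0,0,0,0,0,0],[0,0,0,0,0,0],[0,0,0,0,0,0],[0,0,0,0,0,0],[0,0,0,0,0,0],[0,0,-0.1,0,0,0],[0,0,-0.22,0,0,0],[0,0,-0.36,0,0,0],[0,0,-0.5,0,0,0],[0,0,-0.6,0,0,0]], grip=1)

```text
time: 21.55
eef_pos: [0.4904, -0.0341, 0.2449]
orientation: [0.002, 0.748, 0.664, 0.001]
ft_force: [0.6, 0.7, 0.4]
gripper_width: 0.0856
grip_force: 0.0
```

Run:
```python
from h import *
c=env.read_camera("wrist"); lids(c,.1); cv2.imwrite("pics/w2.png",c["pixels"])
print(env.get_state()['eef_pos'],np.array(go([.503,-.459,.245],np.pi/2)))
```

```text
lid [319.1 221.9] 2189 ctr 490.9 -33.2 r 23.6 z 0.0998 plane [ 0.4913 -0.0312  0.1   ]
lid [319.8 289.2] 1983 ctr 483.6 -100.5 r 24.1 z 0.0997 plane [ 0.4841 -0.0967  0.1   ]
[ 0.49245413 -0.03447034  0.25021348] [-1.4009e+00  2.0260e-01  2.1400e-02  4.2000e-03  6.0000e-04 -3.7900e-02]
```

View pics/w2.png

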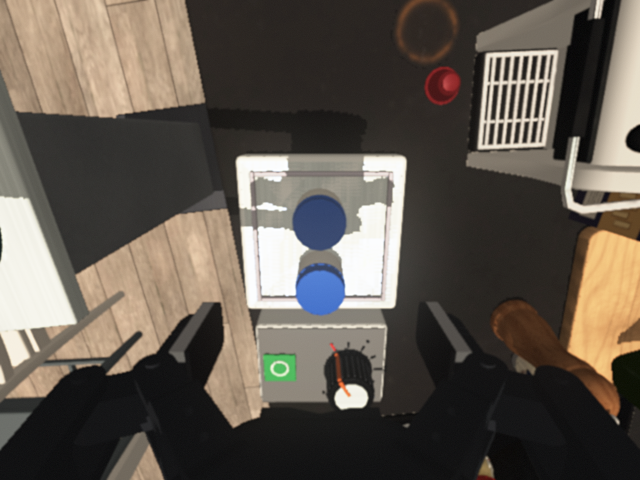

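Both pots stand inside the kerb, with lids at (319,222) and (320,289). Back to the cover.

Emit:
step_arm(series=[[-0.1,0.02,0,0,0,0],[-0.25,0.04,0,0,0,-0.01],[-0.4,0.06,0,0,0,-0.02],[-0.55,0.08,0,0,0,-0.03],[-0.7,0.1,0,0,0,-0.038],[-0.85,0.12,0,0,0,-0.038],[-1.0,0.15,0,0,0,-0.038],[-1.0,0.17,0,0,0,-0.038],[-1.0,0.19,0,0,0,-0.038],[-1.0,0.2,0,0,0,-0.038]])

```text
time: 22.6
eef_pos: [0.5144, -0.338, 0.2412]
orientation: [-0.0, 0.707, 0.708, 0.0]
ft_force: [-0.1, 0.3, 0.2]
gripper_width: 0.0853
grip_force: 0.0
```

Run:
```python
from h import *
print(env.get_state()['eef_pos'],np.array(go([.503,-.459,.245],np.pi/2)))
```

```text
[ 0.5143903  -0.33798696  0.24115272] [-4.033e-01 -3.860e-02 -1.320e-02 -1.000e-04 -3.000e-04  5.000e-04]
```

Emit:
step_arm(series=[[-0.1,-0.01,0,0,0,0],[-0.22,-0.02,0,0,0,0],[-0.34,-0.03,0,0,0,0],[-0.4,-0.038,0,0,0,0],[-0.403,-0.038,0,0,0,0],[-0.403,-0.038,0,0,0,0],[-0.403,-0.038,0,0,0,0],[-0.403,-0.038,0,0,0,0],[-0.403,-0.038,0,0,0,0],[-0.403,-0.038,0,0,0,0]])

```text
time: 23.6
eef_pos: [0.5026, -0.4592, 0.2419]
orientation: [0.0, 0.707, 0.708, -0.0]
ft_force: [-0.5, -0.1, -0.5]
gripper_width: 0.0851
grip_force: 0.0
```

Run:
```python
from h import *
c=env.read_camera("wrist"); P=XYZ(c); Z=P[...,2]
m=(Z>.108)&(Z<.126)&(abs(P[...,0]-.503)<.06)&(abs(P[...,1]+.459)<.08); w=P[m]; print(len(w),w[:,2].mean(),cv2.minAreaRect((w[:,:2]*1000).astype(np.float32)))
print(env.get_state()['eef_pos'],np.array(go([.503,-.459,.093],np.pi/2)))
```

```text
1718 0.11618047223760089 ((503.72833251953125, -457.3273010253906), (78.9326400756836, 15.767260551452637), 89.80029296875)
[ 0.5025695  -0.45938121  0.2417744 ] [1.400e-03 1.300e-03 4.959e-01 1.000e-04 1.000e-04 3.000e-04]
```

Emit:
step_arm(series=[[0.002,0.003,0.1,0,0,0],[0.002,0.003,0.22,0,0,0],[0.002,0.003,0.34,0,0,0],[0.002,0.003,0.43,0,0,0],[0.002,0.003,0.48,0,0,0],[0.002,0.003,0.497,0,0,0],[0.002,0.003,0.497,0,0,0],[0.002,0.003,0.497,0,0,0],[0.002,0.003,0.497,0,0,0],[0.002,0.003,0.497,0,0,0]])

```text
time: 24.65
eef_pos: [0.5039, -0.4599, 0.0943]
orientation: [0.002, 0.707, 0.707, -0.0]
ft_force: [-0.1, 0.1, -0.1]
gripper_width: 0.0855
grip_force: 0.0
```

Emit:
step_arm(series=[[0,0,0,0,0,0],[0,0,0,0,0,0],[0,0,0,0,0,0],[0,0,0,0,0,0],[0,0,0,0,0,0],[0,0,0,0,0,0],[0,0,0,0,0,0],[0,0,-0.08,0,0,0],[0,0,-0.18,0,0,0],[0,0,-0.3,0,0,0]], grip=-1, newtons=40)

```text
time: 25.65
eef_pos: [0.5022, -0.4582, 0.18]
orientation: [-0.003, 0.707, 0.707, 0.0]
ft_force: [0.2, -1.1, -3.2]
gripper_width: 0.0152
grip_force: 39.3
```

Run:
```python
from h import *
print(env.get_state()['eef_pos'],np.array(go([.4878,-.068,.25],np.radians(83.2))))
```

```text
[ 0.50221034 -0.45820322  0.18002838] [ 1.3017 -0.0486 -0.2271 -0.0015 -0.0014  0.0379]
```

Emit:
step_arm(series=[[0,0,-0.12,0,0,0],[0.08,0,-0.21,0,0,0],[0.2,0,-0.227,0,0,0],[0.34,-0.01,-0.227,0,0,0],[0.48,-0.02,-0.227,0,0,0],[0.62,-0.03,-0.227,0,0,0.01],[0.76,-0.04,-0.227,0,0,0.02],[0.88,-0.048,-0.227,0,0,0.03],[0.97,-0.048,-0.227,0,0,0.038],[1.0,-0.048,-0.227,0,0,0.038]])

```text
time: 26.65
eef_pos: [0.4882, -0.1565, 0.25]
orientation: [-0.001, 0.747, 0.665, 0.0]
ft_force: [0.1, 0.3, -3.1]
gripper_width: 0.0154
grip_force: 39.4
```

Run:
```python
from h import *
print(env.get_state()['eef_pos'],env.get_state()['gripper_width'],np.array(go([.488,-.067,.25],np.radians(83.2))))
```

```text
[ 0.48820398 -0.15648387  0.24998602] 0.01540518755995686 [ 0.2962 -0.0352  0.0004 -0.0004 -0.0004  0.0009]
```

Emit:
step_arm(series=[[0.08,-0.01,0,0,0,0],[0.18,-0.03,0,0,0,0],[0.26,-0.035,0,0,0,0.0009],[0.296,-0.035,0,0,0,0.0009],[0.296,-0.035,0,0,0,0.0009],[0.296,-0.035,0,0,0,0.0009],[0.296,-0.035,0,0,0,0.0009],[0.296,-0.035,0,0,0,0.0009],[0.296,-0.035,0,0,0,0.0009],[0.296,-0.035,0,0,0,0.0009]])

```text
time: 27.65
eef_pos: [0.4889, -0.0703, 0.2505]
orientation: [0.0, 0.749, 0.662, -0.0]
ft_force: [-0.5, 0.2, -3.0]
gripper_width: 0.015
grip_force: 39.3
```

Run:
```python
from h import *
print(env.get_state()['eef_pos'],np.array(go([.488,-.067,.127],np.radians(83.2))))
c=env.read_camera("wrist"); lids(c,.1)
```

```text
[ 0.48885277 -0.07032234  0.2504883 ] [ 1.070e-02 -4.200e-03  4.116e-01 -0.000e+00  1.000e-04 -1.200e-03]
```

Emit:
step_arm(series=[[0.01,-0.004,0.06,0,0,0],[0.01,-0.004,0.14,0,0,0],[0.01,-0.004,0.22,0,0,0],[0.01,-0.004,0.29,0,0,0],[0.01,-0.004,0.34,0,0,0],[0.01,-0.004,0.37,0,0,0],[0.01,-0.004,0.385,0,0,0],[0.01,-0.004,0.395,0,0,0],[0.01,-0.004,0.405,0,0,0],[0.01,-0.004,0.41,0,0,0]])

```text
time: 28.7
eef_pos: [0.4884, -0.0669, 0.128]
orientation: [0.001, 0.749, 0.663, 0.0]
ft_force: [0.1, 0.1, -3.0]
gripper_width: 0.0152
grip_force: 39.3
```

Emit:
step_arm(series=[[0,0,0.004,0,0,0],[0,0,0.007,0,0,0],[0,0,0.007,0,0,0],[0,0,0.007,0,0,0],[0,0,0.007,0,0,0],[0,0,0.007,0,0,0],[0,0,0.007,0,0,0],[0,0,0.007,0,0,0],[0,0,0.007,0,0,0],[0,0,0.007,0,0,0]])

```text
time: 29.7
eef_pos: [0.4884, -0.0668, 0.1264]
orientation: [0.001, 0.749, 0.663, 0.0]
ft_force: [-2.7, 0.3, 4.4]
gripper_width: 0.0152
grip_force: 40.4
```

Emit:
step_arm(series=[[0,0,0,0,0,0],[0,0,0,0,0,0],[0,0,0,0,0,0],[0,0,0,0,0,0],[0,0,0,0,0,0],[0,0,0,0,0,0],[0,0,-0.1,0,0,0],[0,0,-0.22,0,0,0],[0,0,-0.34,0,0,0],[0,0,-0.4,0,0,0]], grip=1)

```text
time: 30.7
eef_pos: [0.4892, -0.067, 0.2494]
orientation: [0.003, 0.749, 0.663, 0.002]
ft_force: [0.6, 0.8, 0.1]
gripper_width: 0.0856
grip_force: 0.0
```

Run:
```python
from h import *
c=env.read_camera("wrist"); P=XYZ(c); Z=P[...,2]; cv2.imwrite("pics/w3.png",c["pixels"])
m=(Z>.140)&(Z<.16)&(abs(P[...,0]-.486)<.06)&(abs(P[...,1]+.066)<.08); w=P[m]; print(len(w),w[:,2].mean(),cv2.minAreaRect((w[:,:2]*1000).astype(np.float32)))
m=(Z>.109)&(Z<.125)&(abs(P[...,0]-.486)<.07)&(abs(P[...,1]+.066)<.07); w=P[m]; A=np.c_[w[:,:2],np.ones(len(w))]; print("cover top",len(w),np.median(w[:,2]),np.linalg.lstsq(A,w[:,2],rcond=None)[0])
m=(Z>.106)&(Z<.125)&(np.hypot(P[...,0]-.498,P[...,1]+.216)<.035); w=P[m]; 
if len(w)>20: print("dial",len(w),np.median(w[:,2]),cv2.minEnclosingCircle((w[:,:2]*1000).astype(np.float32)))
m=c["pixels"].astype(int); g=(m[...,1]>m[...,2]+60)&(m[...,1]>m[...,0]+40)&(abs(P[...,0]-.42)<.05); w=P[g]; print("key",len(w),np.nanmedian(w[:,2]),cv2.minAreaRect((w[~np.isnan(w[:,0])][:,:2]*1000).astype(np.float32)))
print(env.get_state()['eef_pos'],env.get_state()['joints'].round(2))
```

```text
2085 0.15014938890685034 ((489.0876159667969, -64.74200439453125), (78.75896453857422, 15.908272743225098), 83.2523422241211)
cover top 23776 0.11586870456038773 [-1.41600147e-03 -5.63937791e-05  1.16555895e-01]
dial 1700 0.11417772591062161 ((501.2232666015625, -213.14199829101562), 25.338356018066406)
key 683 0.07303309868852348 ((425.7243957519531, -201.47543334960938), (36.24822235107422, 34.952571868896484), 83.50687408447266)
[ 0.49014041 -0.06727142  0.25176743] [-0.25 -0.05  1.47 -0.    1.71 -0.13]
```

View pics/w3.png

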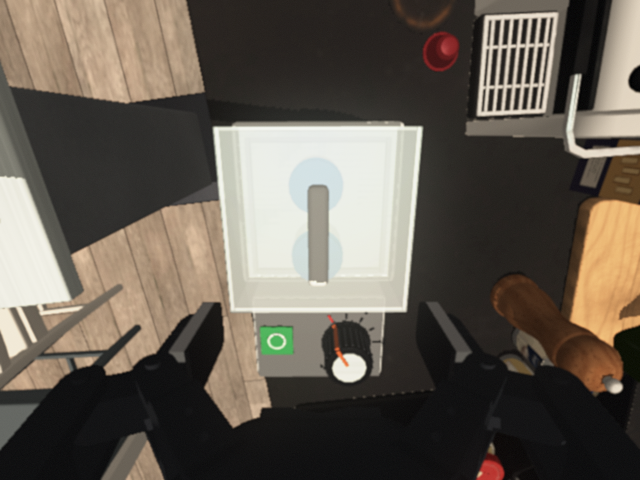

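The cover is seated level: top at 0.1159, handle top at 0.150, with both pots visible through it. The key is at (277,341), the dial at (347,365), and the pointer is at mark 0. Next is the dial.

Run:
```python
from h import *
print(np.array(go([.4998,-.2148,.22],np.radians(115))))
```

```text
[-0.4841  0.0906  0.1075  0.003   0.0013 -0.1776]
```

Emit:
step_arm(series=[[-0.06,0.01,0.01,0,0,-0.03],[-0.15,0.03,0.03,0,0,-0.06],[-0.26,0.05,0.05,0,0,-0.1],[-0.36,0.07,0.07,0,0,-0.14],[-0.45,0.09,0.1,0,0,-0.17],[-0.484,0.09,0.1,0.001,0,-0.1776],[-0.484,0.09,0.1,0.001,0,-0.1776],[-0.484,0.09,0.1,0.001,0,-0.1776],[-0.484,0.09,0.1,0.001,0,-0.1776],[-0.484,0.09,0.1,0.001,0,-0.1776]])

```text
time: 31.75
eef_pos: [0.4974, -0.2133, 0.2157]
orientation: [-0.001, 0.537, 0.844, -0.001]
ft_force: [0.2, 0.5, -0.3]
gripper_width: 0.0855
grip_force: 0.0
```

Run:
```python
from h import *
c=env.read_camera("wrist"); P=XYZ(c); Z=P[...,2]
m=(Z>.106)&(Z<.125)&(np.hypot(P[...,0]-.498,P[...,1]+.216)<.035); w=P[m]; 
if len(w)>20: print("dial",len(w),np.median(w[:,2]),cv2.minEnclosingCircle((w[:,:2]*1000).astype(np.float32)))
print(env.get_state()['eef_pos'],np.array(go([.4998,-.2148,.078],np.radians(115))),env.get_state()['joints'].round(2))
```

```text
dial 2975 0.11423141175791438 ((501.00994873046875, -214.08676147460938), 25.404878616333008)
[ 0.49740471 -0.21333303  0.21575891] [-8.000e-03  6.300e-03  4.592e-01 -8.000e-04 -1.000e-04  3.000e-04] [-0.51  0.07  1.42 -0.    1.65 -0.95]
```

Emit:
step_arm(series=[[-0.008,0.0065,0.08,0,0,0],[-0.008,0.0065,0.18,0,0,0],[-0.008,0.0065,0.28,0,0,0],[-0.008,0.0065,0.36,0,0,0],[-0.008,0.0065,0.42,0,0,0],[-0.008,0.0065,0.45,0,0,0],[-0.008,0.0065,0.459,0,0,0],[-0.008,0.0065,0.459,0,0,0],[-0.008,0.0065,0.459,0,0,0],[-0.008,0.0065,0.459,0,0,0]])

```text
time: 32.8
eef_pos: [0.5004, -0.216, 0.0791]
orientation: [0.0, 0.537, 0.843, -0.001]
ft_force: [0.8, 0.3, 0.2]
gripper_width: 0.0856
grip_force: 0.0
```

Emit:
step_arm(series=[[0,0,0,0,0,0],[0,0,0,0,0,0],[0,0,0,0,0,0],[0,0,0,0,0,0],[0,0,0,0,0,0],[0,0,0,0,0,0],[0,0,0,0,0,0],[0,0,0,0,0,0],[0,0,0,0,0,0],[0,0,0,0,0,0]], grip=-1, newtons=35)

```text
time: 33.8
eef_pos: [0.5012, -0.2151, 0.0787]
orientation: [0.0, 0.537, 0.843, 0.0]
ft_force: [4.3, 2.4, 2.3]
gripper_width: 0.047
grip_force: 38.2
```

Emit:
step_arm(series=[[0,0.0035,0,0,0,0.03],[0,0.0035,0,0,0,0.07],[0,0.0035,0,0,0,0.11],[0,0.0035,0,0,0,0.15],[0,0.0035,0,0,0,0.19],[0,0.0035,0,0,0,0.23],[0,0.0035,0,0,0,0.27],[0,0.0035,0,0,0,0.31],[0,0.0035,0,0,0,0.3333],[0,0.0035,0,0,0,0.3333]])

```text
time: 34.8
eef_pos: [0.501, -0.2151, 0.0786]
orientation: [-0.0, 0.887, 0.462, -0.001]
ft_force: [1.6, 1.9, 3.5]
gripper_width: 0.0471
grip_force: 38.4
```

Emit:
step_arm(series=[[0,0,0,0,0,0.03],[0,0,0,0,0,0.07],[0,0,0,0,0,0.11],[0,0,0,0,0,0.15],[0,0,0,0,0,0.19],[0,0,0,0,0,0.23],[0,0,0,0,0,0.27],[0,0,0,0,0,0.31],[0,0,0,0,0,0.3333],[0,0,0,0,0,0.3333]])

```text
time: 35.8
eef_pos: [0.5011, -0.2149, 0.0787]
orientation: [0.0, 0.999, -0.043, -0.001]
ft_force: [1.0, 2.7, 4.8]
gripper_width: 0.047
grip_force: 38.4
```

Emit:
step_arm(series=[[0,0,0,0,0,0.03],[0,0,0,0,0,0.07],[0,0,0,0,0,0.11],[0,0,0,0,0,0.15],[0,0,0,0,0,0.19],[0,0,0,0,0,0.23],[0,0,0,0,0,0.27],[0,0,0,0,0,0.31],[0,0,0,0,0,0.3333],[0,0,0,0,0,0.3333]])

```text
time: 36.8
eef_pos: [0.5012, -0.2149, 0.0786]
orientation: [0.0, 0.844, -0.536, -0.0]
ft_force: [1.0, 3.3, 5.5]
gripper_width: 0.0471
grip_force: 38.5
```

Run:
```python
from h import *
s=env.get_state(); print(s['joints'].round(2),s['moment'].round(2),np.array(go([.5,-.215,.078],np.radians(-65))))
```

```text
[-0.51  0.16  1.6  -0.    1.38  2.2 ] [ 0.6  -0.36 -0.05] [-0.0013  0.0038  0.0021  0.0004  0.0001  0.0006]
```

Rotated 180°. Release, rise, and check the pointer.

Emit:
step_arm(series=[[0,0,0,0,0,0],[0,0,0,0,0,0],[0,0,0,0,0,0],[0,0,0,0,0,0],[0,0,0,0,0,0],[0,0,0,0,0,0],[0,0,-0.1,0,0,0],[0,0,-0.22,0,0,0],[0,0,-0.34,0,0,0],[0,0,-0.45,0,0,0]], grip=1)

```text
time: 37.8
eef_pos: [0.501, -0.2151, 0.2145]
orientation: [0.001, 0.843, -0.537, -0.001]
ft_force: [1.0, -0.2, 0.6]
gripper_width: 0.0854
grip_force: 0.0
```

Emit:
step_arm(series=[[0,0,-0.1,0,0,-0.04],[0,0,-0.1,0,0,-0.08],[0,0,-0.1,0,0,-0.12],[0,0,-0.1,0,0,-0.16],[0,0,-0.1,0,0,-0.2],[0,0,-0.1,0,0,-0.24],[0,0,-0.1,0,0,-0.28],[0,0,-0.1,0,0,-0.32],[0,0,-0.1,0,0,-0.36],[0,0,-0.1,0,0,-0.4]])

```text
time: 38.8
eef_pos: [0.501, -0.215, 0.2426]
orientation: [0.0, 0.998, 0.064, -0.002]
ft_force: [0.3, 0.2, -0.2]
gripper_width: 0.0851
grip_force: 0.0
```

Run:
```python
from h import *
c=env.read_camera("wrist"); cv2.imwrite("pics/w4.png",c["pixels"]); print(c["origin"],att(c).round(2).tolist(),env.get_state()['eef_pos'])
```

```text
[ 0.58070688 -0.20435382  0.38490002] [[0.13, -0.94, -0.31], [-0.99, -0.12, -0.04], [-0.0, 0.31, -0.95]] [ 0.50094976 -0.21504557  0.24266167]
```

View pics/w4.png

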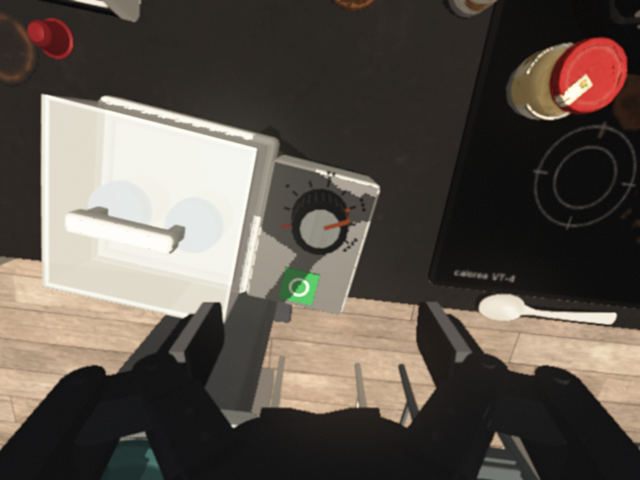

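The picture shows the red 0 mark at (285,227), the pointer at (350,209) pointing opposite, the key at (299,287), and the cover still seated with the pots under it. I check the pointer angle numerically.

Run:
```python
from h import *
c=env.read_camera("wrist"); im=c["pixels"].astype(int); P=XYZ(c)
o=(im[...,2]>im[...,1]+60)&(im[...,2]>150)&(im[...,0]<120)
n,l,s,ce=cv2.connectedComponentsWithStats(o.astype(np.uint8))
for i in range(1,n):
    if s[i][4]>5 and 250<ce[i][0]<380 and 150<ce[i][1]<260:
        w=P[l==i]; w=w[~np.isnan(w[:,0])]; d=w-[.4995,-.2150,0]; ins=w[:,2]>.105
        d=d[ins] if ins.sum()>5 else d
        a=np.arctan2(d[:,1].mean(),d[:,0].mean()); mark=4-(a-np.radians(-6.8))/.5236
        print(s[i][4],ce[i].round(1),w[:,2].min(),w[:,2].max(),d.mean(0).round(4),"mark",mark)
g=(im[...,1]>im[...,2]+60)&(im[...,1]>im[...,0]+40)&(abs(P[...,0]-.42)<.05); w=P[g]; w=w[~np.isnan(w[:,0])]; print("key",len(w),np.median(w[:,2]),cv2.minAreaRect((w[:,:2]*1000).astype(np.float32)))
print(np.array(go([.4245,-.204,.12],np.radians(7))),env.get_state()['joints'].round(2))
```

```text
key 478 0.07316707500419173 ((425.4159240722656, -202.97146606445312), (34.34596252441406, 35.74314498901367), 84.14795684814453)
[-2.472e-01 -6.770e-02  4.097e-01  1.000e-04  1.000e-03  0.000e+00] [-0.51  0.08  1.36 -0.    1.71  0.94]
```

Run:
```python
from h import *
c=env.read_camera("wrist"); im=c["pixels"].astype(int)
o=(im[...,2]>im[...,1]+35)&(im[...,2]>im[...,0]+40); o[:150]=0;o[260:]=0;o[:,:250]=0;o[:,380:]=0
v,u=np.nonzero(o); 
k=cv2.connectedComponentsWithStats(o.astype(np.uint8)); print(k[2][1:].tolist())
P=XYZ(c); w=P[o]; 
for x0,x1,z0,z1 in ((300,380,.109,.12),(300,380,.06,.11),(250,300,.06,.08)):
    m=(u>x0)&(u<x1)&(w[:,2]>z0)&(w[:,2]<z1); 
    if m.sum()<3: continue
    d=w[m]-[.4998,-.215,0]; print(m.sum(),d.mean(0).round(4)); q=d.mean(0); a=np.arctan2(q[1],q[0]); print("mark",4-(a+.1187)/.5236, "line fit",cv2.fitLine(d[:,:2].astype(np.float32),2,0,.01,.01).ravel())
```

```text
[[345, 208, 5, 5, 18], [324, 217, 26, 13, 121], [281, 224, 10, 5, 31]]
118 [ 0.0081 -0.0134  0.1153]
mark 5.735781670775016 line fit [ 0.4019297  -0.9156705   0.00808213 -0.01338448]
21 [ 0.0121 -0.0238  0.0799]
mark 5.877124713529048 line fit [ 0.908481    0.4179261   0.0120905  -0.02384703]
31 [-0.0118  0.0325  0.0709]
mark 0.110085782653357 line fit [ 0.39785597 -0.9174479  -0.01177553  0.0325354 ]
```

The pointer line fits mark 5.98, so the dial is at 6. Now shut the fingers and approach the key.

Emit:
step_arm(series=[[-0.06,-0.02,0,0,0,0],[-0.14,-0.04,0,0,0,0],[-0.22,-0.06,0,0,0,0],[-0.248,-0.068,0,0,0,0],[-0.248,-0.068,0.08,0,0,0],[-0.248,-0.068,0.18,0,0,0],[-0.248,-0.068,0.3,0,0,0],[-0.248,-0.068,0.4,0,0,0],[-0.248,-0.068,0.46,0,0,0],[-0.248,-0.068,0.49,0,0,0]], grip=-1, newtons=25)

```text
time: 39.95
eef_pos: [0.4234, -0.2033, 0.0936]
orientation: [-0.001, 0.998, 0.06, -0.003]
ft_force: [-0.7, -0.4, -0.3]
gripper_width: -0.0
grip_force: 0.0
```

Emit:
step_arm(series=[[0,0,0.01,0,0,0],[0,0,0.02,0,0,0],[0,0,0.03,0,0,0],[0,0,0.04,0,0,0],[0,0,0.05,0,0,0],[0,0,0.055,0,0,0],[0,0,0.055,0,0,0],[0,0,0.055,0,0,0],[0,0,0.055,0,0,0],[0,0,0.055,0,0,0]])

```text
time: 40.95
eef_pos: [0.4243, -0.204, 0.0796]
orientation: [0.0, 0.998, 0.061, -0.001]
ft_force: [-0.2, 1.1, -0.2]
gripper_width: 0.0006
grip_force: 0.0
```

Emit:
step_arm(series=[[0,0,0.005,0,0,0],[0,0,0.01,0,0,0],[0,0,0.014,0,0,0],[0,0,0.017,0,0,0],[0,0,0.019,0,0,0],[0,0,0.021,0,0,0],[0,0,0.022,0,0,0],[0,0,0.023,0,0,0],[0,0,0.024,0,0,0],[0,0,0.024,0,0,0]])

```text
time: 41.95
eef_pos: [0.4242, -0.204, 0.0726]
orientation: [0.0, 0.998, 0.061, -0.001]
ft_force: [-1.1, 1.4, 3.4]
gripper_width: 0.0001
grip_force: 1.6
```

Emit:
step_arm(series=[[0,0,0.0005,0,0,0],[0,0,0.001,0,0,0],[0,0,0.0015,0,0,0],[0,0,0.0018,0,0,0],[0,0,0.002,0,0,0],[0,0,0.002,0,0,0],[0,0,0.002,0,0,0],[0,0,0.002,0,0,0],[0,0,0.002,0,0,0],[0,0,0.002,0,0,0]])

```text
time: 42.95
eef_pos: [0.4242, -0.204, 0.0723]
orientation: [0.0, 0.998, 0.061, -0.001]
ft_force: [-2.7, 0.7, 6.1]
gripper_width: -0.0001
grip_force: 3.0
```

Emit:
step_arm(series=[[0,0,0.0005,0,0,0],[0,0,0.001,0,0,0],[0,0,0.0013,0,0,0],[0,0,0.0015,0,0,0],[0,0,0.0015,0,0,0],[0,0,0.0015,0,0,0],[0,0,0.0015,0,0,0],[0,0,0.0015,0,0,0],[0,0,0.0015,0,0,0],[0,0,0.0015,0,0,0]])

```text
time: 43.95
eef_pos: [0.4242, -0.204, 0.0721]
orientation: [0.0, 0.998, 0.061, -0.001]
ft_force: [-3.0, 2.1, 6.4]
gripper_width: -0.0003
grip_force: 3.7
```

Emit:
step_arm(series=[[0,0,-0.02,0,0,0],[0,0,-0.06,0,0,0],[0,0,-0.14,0,0,0],[0,0,-0.24,0,0,0],[0,0,-0.34,0,0,0],[0,0,-0.44,0,0,0],[0,0,-0.5,0,0,0],[0,0,-0.55,0,0,0],[0,0,-0.55,0,0,0],[0,0,-0.55,0,0,0]])

```text
time: 44.95
eef_pos: [0.4245, -0.2038, 0.2356]
orientation: [-0.0, 0.998, 0.061, -0.002]
ft_force: [-0.2, 0.6, -1.2]
gripper_width: -0.0003
grip_force: 0.0
```

Run:
```python
from h import *
c=env.read_camera("wrist"); cv2.imwrite("pics/w5.png",c["pixels"]); P=XYZ(c);Z=P[...,2]
m=(Z>.140)&(Z<.16)&(abs(P[...,0]-.486)<.06)&(abs(P[...,1]+.066)<.08); w=P[m]; print(len(w),w[:,2].mean(),cv2.minAreaRect((w[:,:2]*1000).astype(np.float32)))
```

```text
3236 0.14989538050291223 ((489.0811462402344, -66.13912963867188), (80.19652557373047, 16.744489669799805), 83.06493377685547)
```

View pics/w5.png

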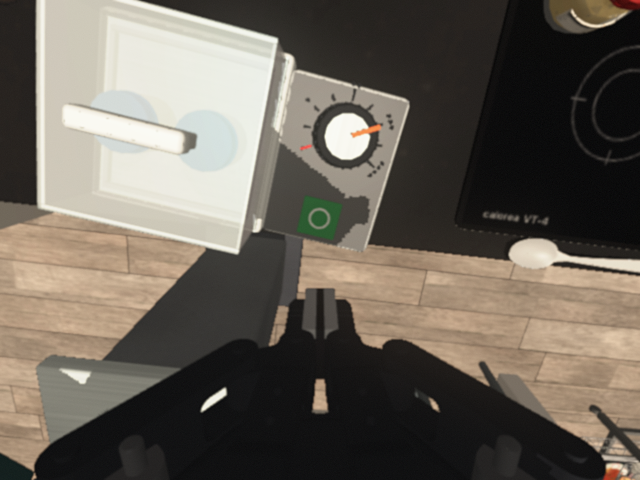

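The cover is seated, both pots are under it, the pointer at (370,130) is on the three-pip mark 6, the key was pressed at about 6.4 N and nothing is in contact. I make a last check for stray blue lids, then hand in.

Run:
```python
from h import *
for n in ("top","scene"):
    c=env.read_camera(n); b=blobs(c,(105,120,60),(125,255,255),40); print(n,[(x[1].round(),x[0][4]) for x in b])
    if n=="top" and b: raise SystemExit
print(env.sign_off())
```

```text
top []
scene []
the job is handed in; nothing more can be done
None
```

The job is handed in, but sign-off gave no verdict: both pots are on the deck under the fully seated cover, the hours sleeve is at 6, the start key was pressed at about 6.4 N, and the mustard jar and spoon were not touched.

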